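Switch on the welding turntable at its guarded toggle

TASK

Switch on the welding turntable's drive at the control box with the single round speed knob (not the one with two push buttons): with a fingertip or the back of the fingers lift the clear hinged guard by its lip, hold it up on the finger while you push the toggle beneath it fully over to the back, towards the guard's hinge, then draw out and let the guard drop shut. Touch and push only, gently: do not pinch or grip the guard or the toggle. Leave the speed knob, the other box and the loose things around as they are.

Things in the scene. Friction and masses are not known exactly. Their poses are not given: they have to be found in the camera images.
- drive_box: Turntable control box: grey steel enclosure 180 (x) by 190 (y) by 75 mm high, top is a bright panel, fixed. Origin: centre of its underside; x runs from its front (operator's side) to its back. On the panel: a guarded toggle with its pivot at (-54, +40 mm), and ONE round black speed knob, 42 mm across, 22 mm tall, at (-25, -52 mm). It may stand left or right, turned up to 20 degrees either way.
- guard (a joint): Angle of the drive box's clear guard: 0 shut, grows as it opens, stop at 1.6 rad. A weak spring and its weight always shut it again; it does not stay up by itself at any angle. About 1 N upward at the lip lifts it. At 0.3 to 0.5 rad a fingertip under the lip can reach the toggle with the lip riding on the finger some 10 to 35 mm behind its tip.
- guard_hinge (a point): Middle of that guard's hinge pin, at (4, 40, 81 mm) in the box frame, 6 mm above the panel; the pin runs along the box's y. The guard is a clear hood with grey edges, 70 mm wide, 3 mm walls: flat top 42 mm above the pin, front wall 84 mm in front of the pin from 14 to 42 mm above it, side walls too (down to the panel in their rear 50 mm).
- guard_lip (a point): Front lower edge, mid-width, of the guard's grey finger lip: a tab 44 mm wide, 4 mm thick, standing out 14 mm forward from the foot of the front wall. Shut: 98 mm in front of the hinge pin and 14 mm above it (20 mm above the panel), reaching 4 mm out over the box's front edge and free below, so a fingertip tilted forward fits under it. Moves with the guard.
- toggle (a joint): The drive box's toggle: 0 off (leaning 0.3 rad to the front, box -x), 0.6 rad on (leaning 0.3 rad to the back, towards the hinge). Once pushed past its middle (0.3) it snaps to the other end by itself; takes about 3 N near the tip.
- toggle_tip (a point): End of that toggle's steel lever, 10 mm thick, round, 39 mm long from its pivot, which is 4 mm above the panel at (-54, 40 mm) in the box frame. Off: tip 12 mm in front of the pivot and 41 mm above the panel; on: 12 mm behind it.
- fan_box: The fume extractor's control box: the same enclosure, guard and toggle at the same places, but TWO small round push buttons, one behind the other, instead of the speed knob. Origin as for the drive box. Not to be touched.
- fan_guard (a joint): Guard of the extractor's box, 0 shut.
- fan_toggle (a joint): Toggle of the extractor's box, 0 off, 0.6 on.
- knob_mark (a point): End of the white pointer line on the speed knob, 15 mm from its axis, on its top. The knob turns easily when brushed.
- nozzle: Loose copper torch nozzle, 21 mm across, 43 mm tall, standing on the drive box's panel behind the knob, at about (62, -55 mm) in the box frame. Origin: centre of its foot.
- foot_a: Loose machine levelling foot, upright between the boxes: pad 50 mm across, threaded stud to 107 mm high. Origin: centre of its underside.
- foot_b: A second, taller levelling foot (127 mm) behind the boxes. Origin: centre of its underside.
- spoke_wheel: Loose bright steel hand wheel lying flat, 162 mm across, 30 mm high at the hub. Origin: its centre, underside.
- castor: Loose black-wheeled castor standing on its plate, about 94 mm high. Origin: centre of the plate's underside.
- tape_roll: Roll of tape lying flat, 90 mm across, 25 mm high. Origin: centre, underside.
- hammer: Hammer lying on the bench, 280 mm long. Origin: middle, underside.
- clamp: F-clamp lying flat, bar 230 mm long, 20 mm high. Origin: middle of the bar, underside.

How it is judged:
On the way, in this order (a step that is already met when the one before it is completed fails the run):
1. the guard is lifted at least 0.25 rad while the toggle is still off (value of joint guard above 0.25 rad and value of joint toggle below 0.2 rad), for 0.1 s.
2. the toggle is flipped fully to the back while the guard is held up (above 0.2 rad) (value of joint toggle above 0.52 rad and value of joint guard above 0.2 rad), for 0.1 s.
3. the guard has dropped shut over the toggle (value of joint guard below 0.06 rad and value of joint toggle above 0.52 rad), for 0.2 s.
At the end, for the whole second after the job is handed in: The drive box's toggle is on (within 0.08 rad of its rear stop) and its guard is shut (within 0.06 rad); the extractor's toggle is off with its guard shut; the speed knob's mark is within 4 mm and every loose thing within 12 mm of where it was (all of step 3 and value of joint fan_toggle below 0.1 rad and value of joint fan_guard below 0.06 rad and distance of knob_mark from where it was at the start of the episode below 0.004 m and distance of each of nozzle, foot_a, foot_b, spoke_wheel, castor, tape_roll, hammer, clamp from where it was at the start of the episode below 0.012 m); the robot touches nothing.
It fails at once if the extractor's control box is touched with more than 1.5 N (contact force between any of the fingers, the arm and fan_box above 1.5 N).
It fails at once if the guard, toggle or anything else on the drive box is gripped or forced (more than 25 N) (contact force between the fingers and drive_box above 25 N).
It fails at once if the speed knob is turned (distance of knob_mark from where it was at the start of the episode above 0.006 m).
It fails at once if a loose thing is lifted, carried or knocked (moved more than 15 mm) (distance of any of nozzle, foot_a, foot_b, spoke_wheel, castor, tape_roll, hammer, clamp from where it was at the start of the episode above 0.015 m).
It also fails if it takes over 40 s, if anything falls off the work surface, if the arm or the gripper's body presses on something with over 40 N, if the wrist force passes 120 N, or if a joint passes its speed limit or range.

ROBOT

A 6-joint arm with a two-finger parallel gripper is mounted at the origin on the work surface. World frame = base frame: x ahead of the robot, y to its left, z up, the work surface at z = 0. Lengths are in m, angles in rad, forces in N, time in s.
With the tool pointing down it reaches from about 0.325 to 0.925 m from the base axis. Payload 3.1 kg.
Tool frame: the origin (TCP) lies midway between the tips of the shut fingers; the grasp point (between the pads) lies 19 mm behind it; z points along the fingers, y is the line along which they close (so a half turn about z gives the same grasp; the last joint's range is limited). The gripper opens to 85 mm and grips with 20 to 120 N. Pads are 22 mm wide; open, the fingers measure 114 mm over their backs; the gripper's body (76 mm by 85 mm) begins 54 mm behind the grasp point. The pads swing forward as they close: fully open they stand 13 mm farther back than shut.
Start: joints at [1.234, 0.217, 1.613, -0, 1.311, -0.112], TCP at [0.139, 0.609, 0.231] pointing down, gripper open.
Joint ranges: [-2.75, 2.75], [-0.78, 2.1], [0.31, 2.55], [-1.13, 4.27], [0.13, 2.63], [-2.58, 2.58]. Speed limits (rad/s): [2.79, 2.79, 3.14, 3.14, 3.14, 3.14].

INTERFACE

Orientations are given as a unit quaternion [x, y, z, w].
In Python, from cell import * gives the robot as it stands. Calls block until the motion is done:
- move_pose(position, orientation): joint-space move of the TCP to a pose.
- move_straight(position, speed=0.15, ori=None, force_limit=None): straight line of the TCP; ori=None keeps the orientation; speed is the mean speed in m/s. With force_limit (N) it stops when the force on the tool has changed by that much, and returns True; else False.
- move_joints(angles): joint-space move.
- grip(opening, force=None): finger opening in m; force is the grip in N (None keeps the last); returns when the fingers have stopped.
- wait(seconds).
- solve_ik(position, orientation): joint angles nearest the present ones, or None.
- camera(name): name is "scene" or "top"; returns a dict with "frame" (420x560x3 uint8, blue, green, red), "vfov" (degrees; the focal length in pixels is half the picture's height over the tangent of half this angle, whatever the lens; pixels are square), "cx", "cy" (the principal point, pixels), "eye" and "rotation" of the camera in the world. Camera axes: x right, y up, looking along -z (the intrinsics and any distortion apply to the point x, -y, -z); pixel columns grow to the right and rows downward; lengths in m; the calibration is good to about 2 mm. A picture is of the moment at which its call begins. There is no depth.
A pose or a line that the arm cannot do raises IKError and nothing moves.
- job_done(): hands the job in; it is judged then, once.
Trained networks look in the newest picture that a camera, given by its name, has taken for a name from the list of things; names that differ only in an ending like _2 or _b are one class to them, and where a whole thing is asked for, a point or a joint stands for the part that bears it (a point fixed in the world has none). Each returns a list of dicts, best first, with "conf" (0 to 1); they miss things now and then, are a little off and sometimes report something else, mostly with a low value. They report only what shows in the picture. A call takes as long as a camera call.
- spot_in(camera, thing): "at" ([x, y, z] in m, in world coordinates, good to about 4 mm: the middle of the surface that is visible of it).
- landmark_of(camera, thing): "at" ([x, y, z] in m, in world coordinates, good to about 4 mm: a listed point, or the origin of a listed thing).
Readings, each from a call of its own:
- read_clock(): time.
- read_joint_positions(): joint angles.
- read_joint_velocities(): joint speeds.
- read_tau(): joint torques, N m.
- read_tcp_pos(): TCP position.
- read_ee_rot(): TCP orientation.
- read_wrist_force(): force on the tool from outside, world axes, zero at the start.
- read_wrist_torque(): the same for the moment, N m.
- read_gripper_width(): finger opening in m.
- read_grasp_force(): force on a finger pad.
Only numpy, scipy, OpenCV 4.12 (cv2) and the standard library are available. Lean on these libraries where they do the work, as an engineer would, in place of code of your own. Each camera call takes 0.05 s, during which the arm holds its last target. There are 200 camera calls.

## Working session

There is one attempt and no reset: what is moved stays moved. The work goes in short steps, each a Python script; the robot and the scene stay as the last script left them, time stands still between calls to the robot, and variables do not carry over. Pictures are saved under pics/ and viewed, at most 10 in all, crops included, and the job is handed in when it is done.

```bash
mkdir -p pics; ls; python3 - <<'E'
from cell import *
import cv2
for c in ("scene","top"):
    r=camera(c); cv2.imwrite(f"pics/{c}0.png",r["frame"]); print(c,r["vfov"],r["cx"],r["cy"],r["eye"],r["rotation"],[k for k in r])
    for t in ("drive_box","fan_box","guard_hinge","guard_lip","toggle_tip","knob_mark","nozzle","foot_a","castor","spoke_wheel"):
        print(t,[(d["conf"],[round(float(x),3) for x in d["at"]]) for d in landmark_of(c,t)][:3])
print(read_clock(),read_ee_rot())
E
```

```text
pics
scene 57.15031840508659 288.0878601597344 211.82232902717618 [1.05466979 0.01276768 0.95975671] [0.20356958 0.21493546 0.70777014 0.64142311] ['frame', 'vfov', 'cx', 'cy', 'eye', 'rotation']
drive_box [(0.74, [0.573, -0.21, 0.001])]
fan_box [(0.92, [0.582, 0.247, -0.001])]
guard_hinge [(0.66, [0.573, -0.17, 0.081])]
guard_lip [(0.63, [0.572, -0.169, 0.082]), (0.56, [0.475, -0.175, 0.095]), (0.53, [0.574, -0.207, 0.001])]
toggle_tip []
knob_mark [(0.66, [0.556, -0.25, 0.099])]
nozzle [(0.58, [0.629, 0.437, -0.002]), (0.55, [0.625, -0.262, 0.074]), (0.32, [0.619, -0.494, -0.001])]
foot_a [(0.86, [0.495, 0.002, -0.002]), (0.53, [0.687, -0.012, -0.0])]
castor [(0.64, [0.449, -0.525, 0.003])]
spoke_wheel [(0.91, [0.621, -0.495, -0.001])]
top 45.50045794634501 281.4159332703055 203.06361133187286 [ 0.42613932 -0.00697253  1.57590477] [ 0.01566717 -0.02049282 -0.69986253  0.71381162] ['frame', 'vfov', 'cx', 'cy', 'eye', 'rotation']
drive_box [(0.73, [0.572, -0.211, 0.005]), (0.36, [0.281, -0.399, 0.004])]
fan_box [(0.66, [0.579, 0.246, 0.001])]
guard_hinge [(0.91, [0.577, -0.167, 0.084]), (0.37, [0.495, 0.006, 0.001])]
guard_lip [(0.85, [0.477, -0.177, 0.092])]
toggle_tip []
knob_mark [(0.47, [0.558, -0.25, 0.095])]
nozzle [(0.41, [0.625, -0.265, 0.072])]
foot_a [(0.75, [0.495, 0.006, 0.001]), (0.52, [0.69, -0.007, 0.003])]
castor [(0.77, [0.449, -0.528, -0.002]), (0.25, [0.625, -0.267, 0.075])]
spoke_wheel [(0.66, [0.616, -0.495, 0.004])]
1.1 [ 1.12167870e-01  9.93689272e-01 -1.15842055e-05 -2.02378890e-05]
```

View pics/scene0.png

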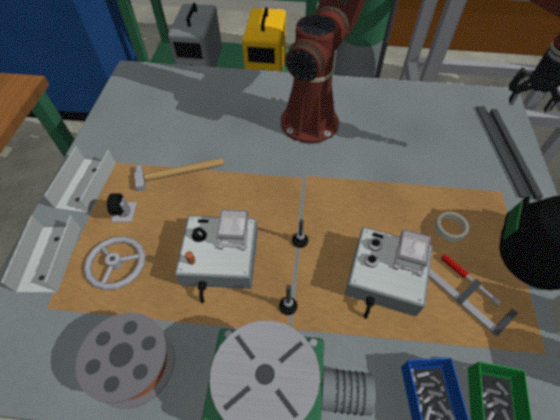

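View pics/top0.png

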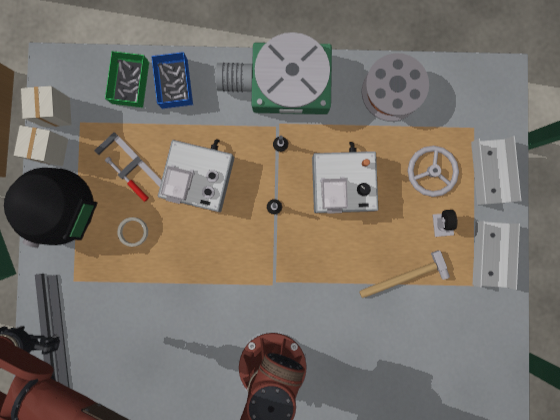

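The drive box is the right-hand one: its single black knob is at about (363,188) in the top view, with the nozzle at (367,162) and the guard at (334,193). The fan box is at about (197,175). Next I'll refine the box yaw from the panel edges and check which tool pitches IK allows.

```bash
cat > h.py <<'E'
from cell import *
import numpy as np, cv2
from scipy.spatial.transform import Rotation as R
def project(c,P):
    p=R.from_quat(c["rotation"]).inv().apply(np.atleast_2d(P)-c["eye"])
    f=c["frame"].shape[0]/2/np.tan(np.radians(c["vfov"])/2)
    return np.c_[c["cx"]-f*p[:,0]/p[:,2], c["cy"]+f*p[:,1]/p[:,2]]
def ori(yaw,pitch):  # tool z forward along yaw, pitched down; tool y along box y, tool x up-back side negative
    z=np.array([np.cos(pitch),0,-np.sin(pitch)]); y=np.array([0,1,0]); x=np.cross(y,z)
    return R.from_euler('z',yaw)*R.from_matrix(np.c_[x,y,z])
E
python3 - <<'E'
from h import *
ps={}
for c in ("scene","top"):
    r=camera(c); im=cv2.resize(r["frame"],None,fx=4,fy=4,interpolation=cv2.INTER_CUBIC)
    for yaw,col in ((2.5,(0,0,255)),(0,(0,255,0))):
        o=np.array([.5725,-.2105,0]); B=lambda P:o+R.from_euler('z',yaw,degrees=True).apply(P)
        q=project(r,B(np.array([[-.09,-.095,.075],[.09,-.095,.075],[.09,.095,.075],[-.09,.095,.075]])))
        cv2.polylines(im,[np.int32((q+.5)*4)],True,col,1)
        q=project(r,B(np.array([[-.094,.018,.095],[-.094,.062,.095],[-.08,.062,.095],[-.08,.018,.095]])))
        cv2.polylines(im,[np.int32((q+.5)*4)],True,col,1)
    u,v=np.int32(4*q.mean(0)); ps[c]=im[max(0,v-300):v+200,max(0,u-200):u+300][:400 if 0 else 500,:400 if 0 else 500]
m=min(p.shape[0] for p in ps.values()); 
cv2.imwrite("pics/fit.png",cv2.resize(np.hstack([p[:m] for p in ps.values()]),(800,int(m*.8))))
for p in (30,35,40,45,50,60):
    for pos in ([.44,-.175,.1],[.51,-.17,.12]):
        print(p,solve_ik(pos,ori(.04,np.radians(p)).as_quat()))
E
```

```text
30 None
30 [-0.86329931  0.00317285  2.473071    1.73553909  0.7607829   2.35066215]
35 None
35 [-0.82686577 -0.04618642  2.44934134  1.58037092  0.67445486  2.53519522]
40 None
40 None
45 None
45 None
50 None
50 None
60 None
60 None
```

View pics/fit.png

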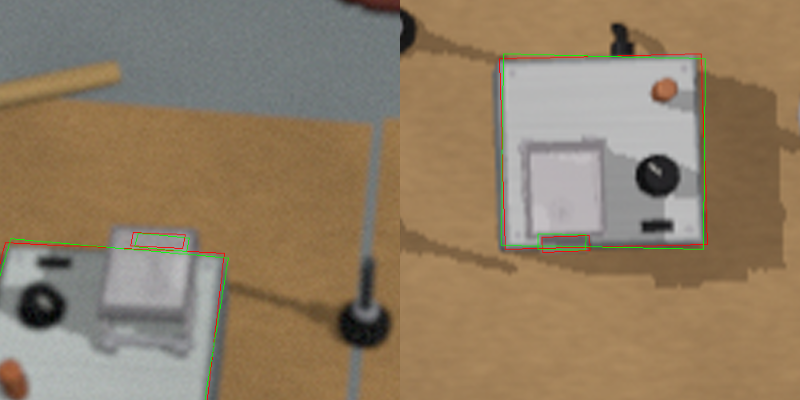

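```bash
python3 - <<'E'
from h import *
from scipy.optimize import minimize
# panel edge fit in top view
r=camera("top"); g=cv2.GaussianBlur(cv2.cvtColor(r["frame"],cv2.COLOR_BGR2GRAY),(0,0),.8).astype(np.float32)
t=np.linspace(-.85,.85,80)
def edge(v,d):
    x,y,a=v[0],v[1],np.radians(v[2]); out=[]
    E=[(np.c_[.09+0*t+d,.095*t],1),(np.c_[.09*t,-.095-d+0*t],1),(np.c_[-.09-d+0*np.linspace(0,1,30),np.linspace(-.085,0,30)],1),(np.c_[.09*t,.095+d+0*t],1)]
    P=np.vstack([e for e,_ in E]); P=np.c_[P,0*P[:,0]+.075]
    q=project(r,R.from_euler('z',a).apply(P)+[x,y,0]).astype(np.float32)
    return cv2.remap(g,q[:,:1],q[:,1:],cv2.INTER_LINEAR).ravel()
f=lambda v:-np.mean(edge(v,-.004)-edge(v,.004))
best=min((minimize(f,[.5725,-.2105,a],method="Nelder-Mead",options=dict(initial_simplex=[[.5725,-.2105,a],[.577,-.2105,a],[.5725,-.206,a],[.5725,-.2105,a+2]])) for a in (-2,0,2,4)),key=lambda s:s.fun)
print(best.x,best.fun)
for p in (30,35,40,45,50,55,60,65,70,75,80):
  for yaw in (-40,-20,0,4):
   for flip in (0,1):
    o=(ori(np.radians(yaw),np.radians(p))*R.from_euler('z',np.pi*flip)).as_quat()
    s=[solve_ik(q,o) is not None for q in ([.44,-.175,.1],[.475,-.17,.11],[.51,-.17,.12])]
    if any(s): print(p,yaw,flip,s)
E
```

```text
[ 0.56891193 -0.2079492   5.0944551 ] -33.51317596435547
30 -40 0 [False, True, True]
30 -40 1 [False, True, True]
30 -20 0 [False, False, True]
30 -20 1 [False, False, True]
30 0 0 [False, True, True]
30 0 1 [False, True, True]
30 4 0 [False, True, True]
30 4 1 [False, True, True]
35 -40 0 [False, True, False]
35 -40 1 [False, True, False]
35 -20 0 [False, False, True]
35 -20 1 [False, False, True]
35 0 0 [False, True, True]
35 0 1 [False, True, True]
35 4 0 [True, True, True]
35 4 1 [True, True, True]
40 -20 1 [False, False, True]
40 0 1 [False, True, True]
40 4 1 [True, True, True]
45 -20 1 [False, True, True]
45 0 1 [True, True, True]
45 4 1 [True, True, True]
50 -40 0 [True, True, True]
50 -40 1 [True, False, False]
50 -20 0 [True, True, True]
50 -20 1 [True, True, True]
50 0 1 [True, True, True]
50 4 1 [True, True, True]
55 -40 0 [True, True, True]
55 -40 1 [True, True, True]
55 -20 0 [True, True, True]
55 -20 1 [True, True, True]
55 0 1 [True, True, True]
55 4 1 [True, True, True]
60 -40 0 [True, True, True]
60 -40 1 [True, True, True]
60 -20 0 [True, True, True]
60 -20 1 [Tru
[... 261 characters left out ...]
5 4 0 [False, False, True]
65 4 1 [True, True, True]
70 -40 0 [True, True, True]
70 -40 1 [True, True, True]
70 -20 0 [True, True, True]
70 -20 1 [True, True, True]
70 0 0 [True, True, True]
70 0 1 [True, True, True]
70 4 0 [True, True, True]
70 4 1 [True, True, True]
75 -40 0 [True, True, True]
75 -40 1 [True, True, True]
75 -20 0 [True, True, True]
75 -20 1 [True, True, True]
75 0 0 [True, True, True]
75 0 1 [True, True, True]
75 4 0 [True, True, True]
75 4 1 [True, True, True]
80 -40 0 [True, True, True]
80 -40 1 [True, True, True]
80 -20 0 [True, True, True]
80 -20 1 [True, True, True]
80 0 0 [True, True, True]
80 0 1 [True, True, True]
80 4 0 [True, True, True]
80 4 1 [True, True, True]
```

```bash
cat >> h.py <<'E'
O=np.array([.571,-.209]); YAW=np.radians(4); TH=np.radians(45)
Q=(ori(YAW,TH)*R.from_euler('z',np.pi)).as_quat()
def tcp(ux,uz,uy=.040):  # upper tip corner U in box frame (mm above panel) -> TCP world
    x=ux/1e3-.011*np.sin(TH); z=uz/1e3-.011*np.cos(TH)+.075
    return np.r_[O,0]+R.from_euler('z',YAW).apply([x,uy,z])
def snap(name):
    ims=[]
    for c in ("scene","top"):
        r=camera(c); u,v=np.int32(project(r,tcp(-90,20))[0])
        ims.append(cv2.resize(r["frame"][v-65:v+65,u-65:u+65],(400,400),interpolation=cv2.INTER_CUBIC))
    cv2.imwrite(f"pics/{name}.png",np.hstack(ims))
E
python3 - <<'E'
from h import *
grip(0.0,20)
for u in ((-140,150),(-140,80),(-140,0),(-125,0),(-88,10),(-78,44),(-53,38)):
    s=solve_ik(tcp(*u),Q); print(u,tcp(*u).round(3),None if s is None else np.round(s,2))
print(read_gripper_width())
E
```

```text
(-140, 150) [ 0.421 -0.179  0.217] [-1.01 -0.52  2.45  0.86  0.97  0.07]
(-140, 80) [ 0.421 -0.179  0.147] [-1.01 -0.35  2.51  0.99  0.84 -0.15]
(-140, 0) [ 0.421 -0.179  0.067] [-1.01 -0.09  2.53  1.26  0.71 -0.51]
(-125, 0) [ 0.436 -0.178  0.067] [-0.96 -0.06  2.5   1.28  0.68 -0.5 ]
(-88, 10) [ 0.473 -0.176  0.077] [-0.86 -0.03  2.44  1.3   0.63 -0.43]
(-78, 44) [ 0.483 -0.175  0.111] [-0.83 -0.11  2.42  1.18  0.64 -0.25]
(-53, 38) [ 0.508 -0.173  0.105] [-0.77 -0.05  2.38  1.22  0.6  -0.26]
0.00019501415279340583
```

```bash
python3 - <<'E'
from h import *
p=read_tcp_pos(); move_straight([p[0],p[1],.33])
move_pose(tcp(-140,150),Q)
print(read_tcp_pos(),read_clock())
move_straight(tcp(-140,30),.1)
move_straight(tcp(-118,6),.1)
print(read_tcp_pos()-tcp(-118,6),read_clock(),read_wrist_force()); snap("pre")
E
```

```text
[ 0.42108947 -0.17916095  0.21748281] 5.7833
[8.49024831e-05 1.83137688e-04 1.54300480e-04] 7.6083 [ 0.13190004 -0.12283112  0.426806  ]
```

View pics/pre.png

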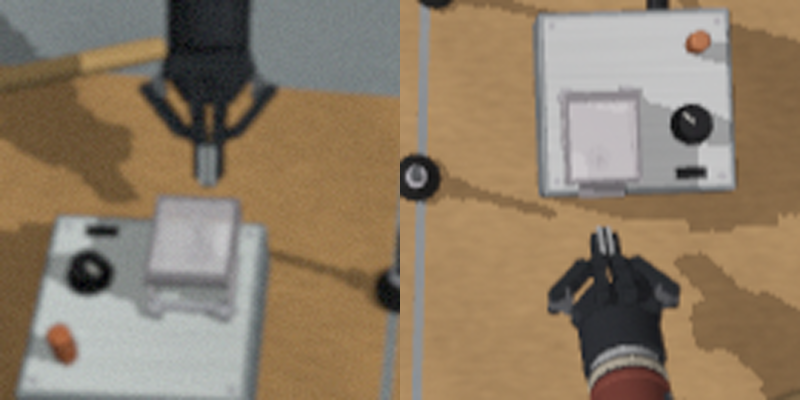

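```bash
python3 - <<'E'
from h import *
f0=np.array(read_wrist_force())
print(move_straight(tcp(-84,9),.06,force_limit=4), np.array(read_wrist_force())-f0)
for z in (14,20,27,34,40):
    h=move_straight(tcp(-84+(z-9)*.15,z),.05,force_limit=12); print(z,h,np.round(np.array(read_wrist_force())-f0,2))
    if h: break
print(read_clock()); snap("lift")
E
```

```text
False [ 0.31629573 -1.17436686 -0.61166096]
14 False [ 0.28 -0.01 -1.38]
20 False [-0.48 -0.94 -1.81]
27 False [-0.27 -0.43 -1.69]
34 False [-0.16 -0.3  -1.02]
40 False [ 0.05  0.24 -0.91]
9.8083
```

View pics/lift.png

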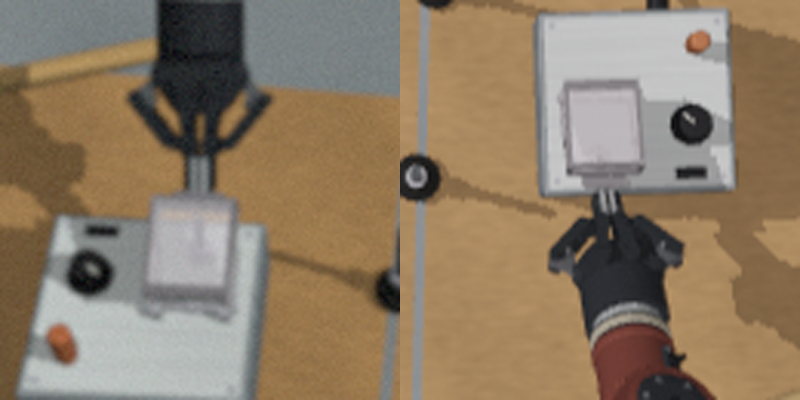

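```bash
python3 - <<'E'
from h import *
g=lambda:np.round(np.array(read_wrist_force()),2)
move_straight(tcp(-78,46),.05,force_limit=12); wait(.25); print(g())
x=-78
for x in range(-74,-49,3):
    h=move_straight(tcp(x,46-(x+78)*.33),.05,force_limit=10); print(x,h,g())
    if h: break
print(read_clock()); snap("push")
E
```

```text
[-0.35 -0.35 -0.48]
-74 False [ 0.39 -1.17 -0.1 ]
-71 False [-0.56 -0.21 -0.54]
-68 False [-0.05  0.02 -0.37]
-65 False [-2.02 -1.25  0.97]
-62 False [-2.93 -0.49  0.2 ]
-59 False [-0.49 -0.58 -0.87]
-56 False [-0.12 -0.34 -0.72]
-53 False [ 0.53 -0.04 -0.42]
-50 False [-0.54  0.56  0.3 ]
12.6833
```

View pics/push.png

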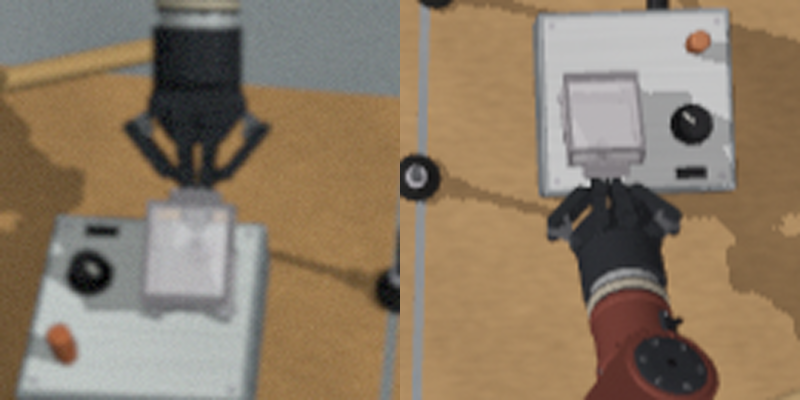

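The push force along x peaked near 3 N at -62 and then vanished, so the toggle snapped over while the guard stayed up on the finger. Now I'll draw out along the same path.

```bash
python3 - <<'E'
from h import *
wait(.2)
for u in ((-78,46),(-84,9),(-90,4),(-125,2)):
    print(u,move_straight(tcp(*u),.06,force_limit=12),np.round(read_wrist_force(),2))
move_straight(tcp(-150,20),.1); move_straight(tcp(-150,150),.15); wait(.3)
print(read_clock()); snap("out")
for c in ("scene","top"):
    camera(c)
    for t in ("guard_lip","toggle_tip","knob_mark"): print(c,t,[(d["conf"],np.round(d["at"],3)) for d in landmark_of(c,t)][:2])
E
```

```text
(-78, 46) False [-0.34  0.54 -0.17]
(-84, 9) False [0.29 0.34 0.09]
(-90, 4) False [-0.75 -0.3   0.46]
(-125, 2) False [ 0.54  0.07 -0.17]
17.1917
scene guard_lip [(0.73, array([ 0.478, -0.174,  0.096]))]
scene toggle_tip []
scene knob_mark [(0.64, array([ 0.558, -0.252,  0.099]))]
top guard_lip [(0.61, array([ 0.475, -0.178,  0.09 ]))]
top toggle_tip []
top knob_mark [(0.52, array([ 0.559, -0.251,  0.096]))]
```

View pics/out.png

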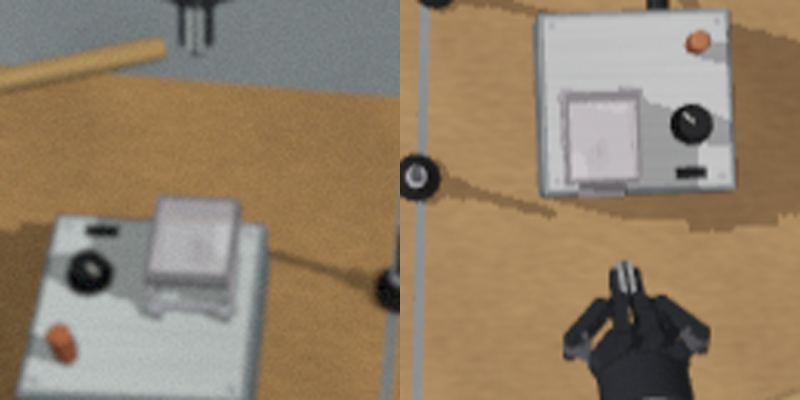

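The guard is shut again with its lip back where it started, and the knob and nozzle haven't moved. The faint toggle blob under the guard went from about (600,158) to (603,148), towards the hinge.

```bash
python3 -c "
from cell import *
print(job_done())"
```

```text
the job is handed in; nothing more can be done
None
```

The drive box's toggle was pushed over to the rear with the guard held up on the finger, the guard dropped shut again, and the job was handed in at about 17 s. The toggle being on rests on the 3 N push force that vanished as it snapped and a faint shift in the picture, and the hand-in gave no verdict.

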